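Seat a turned shaft against the stop of a V-block comparator stand

ROBOT

A 6-joint arm with a two-finger parallel gripper is mounted at the origin on the work surface. World frame = base frame: x ahead of the robot, y to its left, z up, the work surface at z = 0. Lengths are in m, angles in rad, forces in N, time in s.
With the tool pointing down it reaches from about 0.375 to 0.825 m from the base axis. Payload 5.5 kg.
Tool frame: the origin (TCP) lies between the finger pads; the fingertips stand 14 mm ahead of it and the grasp point (between the pads) lies 5 mm behind it; z points along the fingers, x is the direction in which the jaws open and shut, and the axes are right-handed (so a half turn about z gives the same grasp; the last joint's range is limited). The gripper opens to 85 mm and grips with 20 to 120 N. Pads are 22 mm wide; open, the fingers measure 114 mm over their backs; the gripper's body (76 mm by 85 mm) begins 54 mm behind the grasp point. The pads swing forward as they close: fully open they stand 13 mm farther back than shut.
Start: joints at [1.332, 0.314, -0.047, 1.21, 0, 1.571], TCP at [0.142, 0.583, 0.245] pointing down, gripper open.
Joint ranges: [-2.67, 2.67], [-0.69, 1.73], [-1.03, 1.25], [-2.08, 2.16], [-1.42, 1.45], [-3.14, 3.14]. Speed limits (rad/s): [2.39, 2.39, 3.01, 3.14, 3.14, 3.14].

INTERFACE

Orientations are given as a unit quaternion [w, x, y, z].
In Python, from rig import * gives the robot as it stands.
- The arm moves only by the tool step_arm, never from a script. Its argument "steps" is a list of rows, each a list of 5 numbers: the shift along the tool's x, y, z in mm, then the turn about the tool's z in rad, then the finger opening in mm, from 0 to 85.4. In form: [[dx, dy, dz, turn, grip], ...]. A call has exactly 5 rows; each row is the pose to reach, as a shift and turn from the pose commanded when the call began, along the tool's axes at that moment; what a row does not reach only later rows make up. A row lasts 1/12 s, in which the tool goes at most 41.7 mm and 7.16 degrees, less where a joint would pass 70% of its speed; a pose out of reach is approached as far as the arm can. A call with a gripper value outside its range is refused whole. The fingers move at their own pace and stop on an object; "newtons" is the grip in N (left out, the last holds). Time passes only in rows, so rows that repeat a pose let the fingers close, or fill a call up. It gives the time, the measured TCP pose, the force and the opening at its end, in the units of the state.
- sense(): the state, without advancing time (a new reading comes with each control period).
- read_camera(name): name is "side" or "top"; returns a dict with "img" (420x560x3 uint8, red, green, blue), "fx", "fy", "cx", "cy" (pixels), "D" ([k1, k2, p1, p2, k3] as OpenCV has them; the pictures are not rectified), "world_from_camera" (4x4, takes a point from camera to world coordinates). Camera axes: x right, y down, z forward; pixel columns grow to the right and rows downward; lengths in m; the calibration is good to about 2 mm. A picture is of the moment at which its call begins. There is no depth.
- close_job(): hands the job in, once; it reports no verdict.
The state is a dict: "time_s": time; "qpos": joint angles; "dq": joint speeds; "effort": joint torques, N m; "tool_pos": TCP position; "eef_rot": TCP orientation; "ft_force": force on the tool from outside, world axes, zero at the start; "wrist_torque": the same for the moment, N m; "grip_width": finger opening in m.
Only numpy, scipy, OpenCV 4.12 (cv2) and the standard library are available. Lean on these libraries where they do the work, as an engineer would, in place of code of your own. Each camera call takes 0.05 s, during which the arm holds its last target. There are 200 camera calls.

TASK

Take the brass shaft out of the blue tray, lay it in the V-groove of the dial-gauge stand and slide it along the groove, under the gauge's spring tip, until its end meets the end stop; press it home for about half a second with a light steady push (8 to 12 N at your tool, never more than 15 N on the stop), then let go and leave it lying there against the stop. Do not knock the dial gauge, and leave the other two shafts and the caliper where they are.

Things in the scene. Friction and masses are not known exactly. Their poses are not given: they have to be found in the camera images.
- brass_shaft: The brass-yellow shaft to seat: a cylinder, 20 mm diameter, 140 mm long, 0.27 to 0.47 kg, both ends alike (4 mm chamfer down to a flat end face of 14 mm diameter). Origin at its middle on its axis, x along the axis; either end may lead. It starts on two saddles in the blue tray, axis 36 mm above the table, at least 29 mm free on each side.
- steel_shaft: A bright grey steel shaft of the same size in the same tray; leave it alone. Origin at its middle, x along its axis.
- black_shaft: A black shaft of the same size in the same tray; leave it alone. Origin at its middle, x along its axis.
- tray: Blue plastic parts tray, 176 by 236 mm, walls 22 mm high, floor 3 mm, fixed. Three shafts lie in it along its x axis, 75 mm apart along its y axis, in any order, each on two saddles 32 mm wide that stand 42 to 54 mm from the tray's middle line; saddle tops are 32 mm above the table, 4 mm below the shafts' axes. Origin under its centre.
- rig: Gauge stand, fixed: grey base plate 104 mm wide, 18 mm thick, from x = -115 to +165 mm, on it a bright V-block 50 mm wide, top 55 mm above the table. Its 90 degree groove, 18 mm wide, 9 mm deep, runs level along the stand's x at y = 0 from x = -110 mm (open end) to +70 mm; push towards +x. A seated shaft's axis is 60 mm above the table, its top at 70. Origin on the table under the groove.
- stop: End stop: a dark bracket 44 mm wide at x = +82 to +94 mm of the stand, and through it a locked rigid stopper bolt, 14 mm flat face, on a seated shaft's axis. How far the bolt is screwed out is not reported: its face lies anywhere from 45 to 70 mm along the stand's x; feel for it. A red sensing pin stands 2 mm out of the face (0.6 to 0.9 N spring). Origin and axes those of the stand.
- gauge: Dial gauge hung from a 22 mm column (200 mm high, behind the stop, at x = +137 mm of the stand); fixed, do not knock it. Same origin and axes as the stand. Its round case, dial facing the groove's open end, spans x = +13 to +57 mm with its lug, 59 mm wide, 111 to 169 mm above the table; a thin stem hangs from it over the groove.
- gauge_tip (a point): Lowest point of the gauge's spring tip, a 6 mm ball over the groove at x = +27 mm of the stand, 68 mm above the table when free: 2 mm lower than a seated shaft's top. A shaft's chamfer lifts it (about 1.2 N spring) when slid under. So lay the shaft with its leading end before it, then slide. Sliding drag is 0.5 to 4 N, with a bump of up to 6 N where the chamfer lifts the tip.
- caliper: Digital caliper, black and steel, 235 mm long, 15 mm high, lying beyond the stand; leave it alone. Origin under its middle.
There are look-alikes about, which are no part of the job. There is more than one size of the brass_shaft; the one meant has the size given above.

How it is judged:
By the outcome, as a careful person would: the job done as asked, in the order asked, and still so for the second after the job is handed in, with the robot touching nothing.
It also fails if it takes over 54 s, if anything falls off the work surface, if the arm or the gripper's body presses on something with over 40 N, if the wrist force passes 120 N, or if a joint passes its speed limit or range.

## Working session

There is one attempt and no reset: what is moved stays moved. The work goes in short steps, Python scripts to look and compute and a tool call to move; the robot and the scene stay as the last step left them, time stands still between calls to the robot, and variables do not carry over. Pictures are saved under pics/ and viewed, about 8 in all and at most 12, crops included, and the job is handed in when it is done.

Besides the shell and the picture viewer there is one more tool, called after "Call:" by a JSON object that holds its "name" and its "arguments". step_arm: Moves the arm, as the interface text tells. Its arguments: {"type":"object","properties":{"steps":{"type":"array"},"newtons":{"type":"number"}},"required":["steps"]}

```bash
mkdir -p pics
cat > h.py <<'E'
from rig import *
import numpy as np, cv2, pickle
def snap(n,fn):
    c=read_camera(n); cv2.imwrite(fn,cv2.cvtColor(c['img'],cv2.COLOR_RGB2BGR)); pickle.dump(c,open(fn[:-4]+'.pkl','wb')); return c
def K(c): return np.array([[c['fx'],0,c['cx']],[0,c['fy'],c['cy']],[0,0,1.]])
def ray(c,uv):
    p=cv2.undistortPoints(np.array(uv,float).reshape(-1,1,2),K(c),np.array(c['D'],float)).reshape(-1,2)
    T=np.array(c['world_from_camera']); d=np.c_[p,np.ones(len(p))]@T[:3,:3].T
    return T[:3,3],d
def onz(c,uv,z):
    o,d=ray(c,uv); return o+d*((z-o[2])/d[:,2:3])
def proj(c,P):
    T=np.linalg.inv(np.array(c['world_from_camera'])); r=cv2.Rodrigues(T[:3,:3])[0]
    return cv2.projectPoints(np.array(P,float).reshape(-1,1,3),r,T[:3,3],K(c),np.array(c['D'],float))[0].reshape(-1,2)
E
python3 -c "
from h import *
a=snap('top','pics/top0.png');b=snap('side','pics/side0.png')
print(a['world_from_camera'],b['world_from_camera'],a['fx'],b['fx']);print(sense())"
```

```text
[[ 0.00311918 -0.98714394  0.15980338  0.35316647]
 [-0.9999623  -0.00437403 -0.00750135  0.13581074]
 [ 0.0081039  -0.15977396 -0.98712036  0.92596896]
 [ 0.          0.          0.          1.        ]] [[ 0.80524091 -0.41153448  0.42687991  0.02295888]
 [-0.59264911 -0.58144266  0.55739705 -0.48351222]
 [ 0.01881808 -0.7018289  -0.71209695  0.8293822 ]
 [ 0.          0.          0.          1.        ]] 433.99908828533586 466.52283433118276
{'time_s': 0.1, 'qpos': array([ 1.33195921e+00,  3.14169427e-01, -4.79597080e-02,  1.21020862e+00,
        5.55449478e-06,  1.57081933e+00]), 'dq': array([-0.00156707, -0.00100129,  0.00282504,  0.00024753,  0.0005931 ,
        0.00020998]), 'effort': array([-2.06921932e-04, -5.40765166e+01,  3.40542305e+01,  1.12126255e-02,
        3.66050870e-05,  5.08163666e-06]), 'tool_pos': array([0.1418253 , 0.58248921, 0.2445208 ]), 'eef_rot': array([ 4.73993363e-04,  7.86318807e-01,  6.17820476e-01, -6.07732221e-04]), 'ft_force': array([ 0.32687354, -0.34856137, -0.81286419]), 'wrist_torque': array([-0.02131098, -0.01422582,  0.00804145]), 'grip_width': 0.08553633973457435}
```

View pics/top0.png

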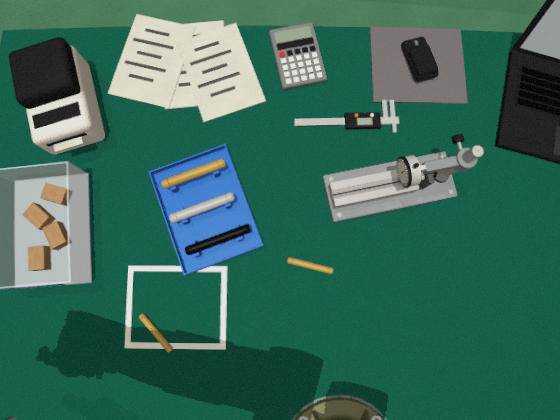

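View pics/side0.png

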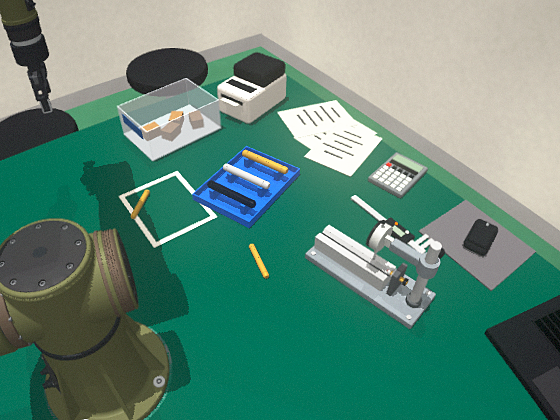

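Candidates: brass rod in the tray at top (194,174); a thin brass rod loose at (310,265); and another at (155,332) in the white square. The tray one fits the description, being in the tray and the thicker of the three. The stand's open end is at left (330,195), the stop/column at right (478,152).

```bash
cat > m.py <<'E'
from h import *
for n in ('top','side'):
    c=pickle.load(open(f'pics/{n}0.pkl','rb')); hsv=cv2.cvtColor(c['img'],cv2.COLOR_RGB2HSV)
    m=cv2.inRange(hsv,(12,110,90),(32,255,255))
    for k in cv2.findContours(m,cv2.RETR_EXTERNAL,cv2.CHAIN_APPROX_NONE)[0]:
        if cv2.contourArea(k)<60: continue
        r=cv2.minAreaRect(k); b=cv2.boxPoints(r)
        e=[np.linalg.norm(b[1]-b[0]),np.linalg.norm(b[2]-b[1])]
        p=((b[0]+b[1])/2,(b[2]+b[3])/2) if e[0]<e[1] else ((b[1]+b[2])/2,(b[3]+b[0])/2)
        P=onz(c,p,.036); w=min(e)/max(e)*np.linalg.norm(P[1]-P[0])
        print(n,np.round(r[0]),'ends',P[:,:2].round(4).tolist(),'mid',P.mean(0)[:2].round(4),'len',np.linalg.norm(P[1]-P[0]).round(4),'w',w.round(4),'ang',np.degrees(np.arctan2(*(P[1]-P[0])[1::-1])).round(1))
    m=cv2.inRange(hsv,(100,120,60),(125,255,255))
    k=max(cv2.findContours(m,cv2.RETR_EXTERNAL,cv2.CHAIN_APPROX_NONE)[0],key=cv2.contourArea)
    if n=='top':
        P=onz(c,cv2.boxPoints(cv2.minAreaRect(k)),.022);print('tray',P[:,:2].round(4).tolist(),P.mean(0).round(4))
c=pickle.load(open('pics/top0.pkl','rb'));i=cv2.cvtColor(c['img'],cv2.COLOR_RGB2BGR)
a=cv2.resize(i[125:230,315:495],None,fx=4.4,fy=4.4,interpolation=3); 
cv2.imwrite('pics/c1.png',a)
c=pickle.load(open('pics/side0.pkl','rb'));i=cv2.cvtColor(c['img'],cv2.COLOR_RGB2BGR)
cv2.imwrite('pics/c2.png',cv2.resize(i[200:335,295:450],None,fx=4.4,fy=4.4,interpolation=3))
c=pickle.load(open('pics/top0.pkl','rb'));i=cv2.cvtColor(c['img'],cv2.COLOR_RGB2BGR)
cv2.imwrite('pics/c3.png',cv2.resize(i[140:280,140:340],None,fx=4,fy=4,interpolation=3))
E
python3 m.py
```

```text
top [155. 333.] ends [[0.2861, 0.4045], [0.2165, 0.3406]] mid [0.2513 0.3726] len 0.0945 w 0.0141 ang -137.4
top [310. 265.] ends [[0.3994, 0.1077], [0.3767, 0.0155]] mid [0.388  0.0616] len 0.095 w 0.0134 ang -103.9
top [ 45. 235.] ends [[0.517, 0.6293], [0.3765, 0.6014]] mid [0.4467 0.6154] len 0.1432 w 0.0851 ang -168.8
top [ 55. 194.] ends [[0.5422, 0.629], [0.5278, 0.5762]] mid [0.535  0.6026] len 0.0548 w 0.0339 ang -105.2
top [193. 173.] ends [[0.604, 0.2421], [0.5551, 0.3708]] mid [0.5795 0.3064] len 0.1377 w 0.0178 ang 110.8
tray [[0.5859, 0.4123], [0.6521, 0.24], [0.4273, 0.1558], [0.3654, 0.3219]] [0.5077 0.2825 0.022 ]
side [258. 261.] ends [[0.3865, 0.0883], [0.3636, -0.0076]] mid [0.375  0.0404] len 0.0986 w 0.0143 ang -103.4
side [140. 204.] ends [[0.2757, 0.3853], [0.2031, 0.3165]] mid [0.2394 0.3509] len 0.1 w 0.0171 ang -136.5
side [264. 161.] ends [[0.5541, 0.3752], [0.6052, 0.2413]] mid [0.5796 0.3082] len 0.1433 w 0.021 ang -69.1
```

View pics/c1.png

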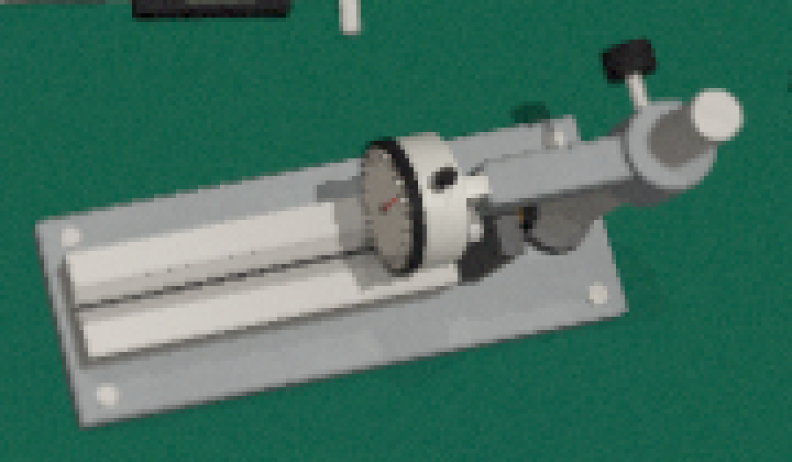

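View pics/c2.png

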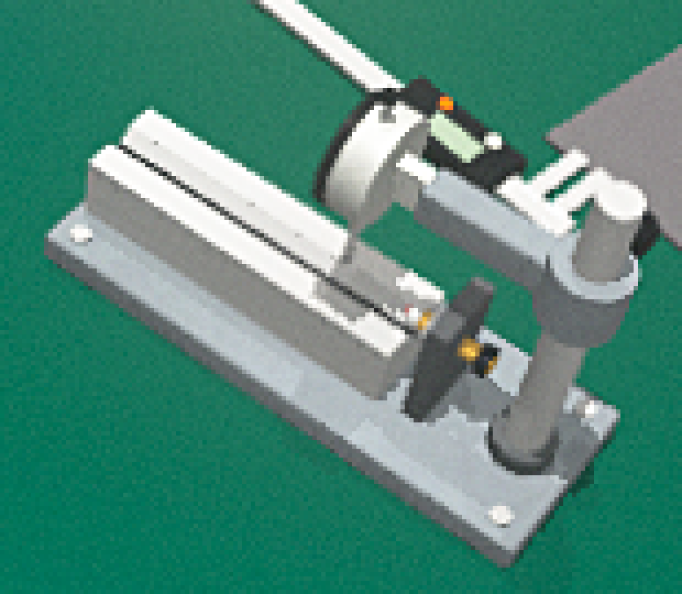

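View pics/c3.png

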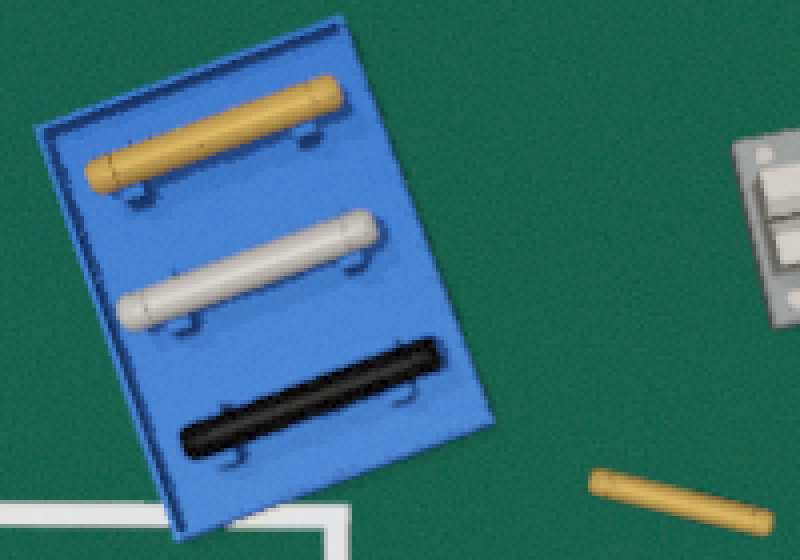

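The crops show the brass shaft alone on its saddles with full size. They also give the stand's base corners, the groove line, and the bolt with its red pin near c2 (408,312). Next I work out the rig pose.

```bash
cat > r.py <<'E'
from h import *
t=pickle.load(open('pics/top0.pkl','rb'));s=pickle.load(open('pics/side0.pkl','rb'))
T=lambda p:np.array(p)/4.4+[315,125]-.4
S=lambda p:np.array(p)/4.4+[295,200]-.4
L=np.array([[-115,52],[-115,-52],[165,-52],[165,52]])/1e3
def fit(L,W):
    l=L-L.mean(0);w=W-W.mean(0);H=l.T@w
    a=np.arctan2(H[0,1]-H[1,0],H[0,0]+H[1,1]);R=np.array([[np.cos(a),-np.sin(a)],[np.sin(a),np.cos(a)]])
    o=W.mean(0)-R@L.mean(0);print('rig',o.round(4),np.degrees(a).round(2),'res',(W-L@R.T-o).round(4).tolist());return o,R
A=onz(t,T([[38,222],[82,426],[627,312],[572,118]]),.018)[:,:2]
B=onz(s,S([[45,240],[510,558],[620,412]]),.018)[:,:2]
o,R=fit(L,A); fit(L[1:],B)
for n,P in (('top',onz(t,T([[78,305],[365,252]]),.046)),('side',onz(s,S([[120,148],[415,330]]),.046))):
    print(n,'groove in rig',((P[:,:2]-o)@R).round(4).tolist(),P.round(4).tolist())
print('pin in rig (side)',((onz(s,S([[408,312],[425,322]]),.06)[:,:2]-o)@R).round(4).tolist())
E
python3 r.py
```

```text
rig [ 0.5544 -0.0916] -78.17 res [[-0.0002, -0.0024], [0.0008, -0.0008], [0.0011, 0.0015], [-0.0017, 0.0017]]
rig [ 0.5518 -0.0939] -77.93 res [[0.0011, -0.0024], [-0.0017, 0.0006], [0.0005, 0.0018]]
top groove in rig [[-0.1077, 0.0021], [0.0328, -0.0001]] [[0.5344, 0.0142, 0.046], [0.561, -0.1237, 0.046]]
side groove in rig [[-0.1075, -0.0006], [0.0695, 0.0034]] [[0.5318, 0.0136, 0.046], [0.572, -0.1589, 0.046]]
pin in rig (side) [[0.0649, -0.0006], [0.0742, -0.0002]]
```

Call:
{"name": "step_arm", "arguments": {"steps": [[-13, 38, 0, 0, 50], [-26, 76, 0, 0, 50], [-39, 114, 0, 0, 50], [-52, 152, 0, 0, 50], [-64, 190, 0, 0, 50]], "newtons": 60}}

```text
time_s: 0.52
tool_pos: [0.3124, 0.4744, 0.2449]
eef_rot: [0.0, 0.786, 0.618, -0.0]
ft_force: [0.5, 0.6, -0.2]
grip_width: 0.0499
```

Call:
{"name": "step_arm", "arguments": {"steps": [[-13, 38, 0, 0.12, 50], [-26, 76, 0, 0.24, 50], [-39, 114, 0, 0.36, 50], [-52, 152, 0, 0.48, 50], [-64, 190, 0, 0.6, 50]]}}

```text
time_s: 0.93
tool_pos: [0.482, 0.3671, 0.245]
eef_rot: [0.0, 0.935, 0.355, -0.0]
ft_force: [-0.3, 0.5, 0.4]
grip_width: 0.0502
```

```bash
cat > g.py <<'E'
from h import *
from scipy.spatial.transform import Rotation as Ro
def go(x,y,z,ang):
    s=sense();q=s['eef_rot'];R=Ro.from_quat([q[1],q[2],q[3],q[0]]).as_matrix()
    d=R.T@(np.array([x,y,z])-s['tool_pos']); a=np.degrees(np.arctan2(R[1,0],R[0,0]))
    print('t',round(s['time_s'],2),'pos',s['tool_pos'].round(4),'ang',a.round(2),'toolz',R[:,2].round(4),'F',s['ft_force'].round(2),'w',round(s['grip_width'],4))
    print('move mm',(d*1e3).round(1),'turn',np.radians(a-ang).round(4))
E
python3 -c "
from g import *
go(.5795,.307,.0455,20.8)"
```

```text
t 0.93 pos [0.482  0.3671 0.245 ] ang 41.59 toolz [-6.e-04 -4.e-04 -1.e+00] F [-0.34  0.49  0.36] w 0.0502
move mm [ 33.2 109.6 199.4] turn 0.3629
```

Call:
{"name": "step_arm", "arguments": {"steps": [[10, 33, 20, 0.1, 50], [20, 66, 40, 0.2, 50], [30, 99, 60, 0.3, 50], [33, 110, 90, 0.363, 50], [33, 110, 120, 0.363, 50]]}}

```text
time_s: 1.35
tool_pos: [0.5821, 0.3068, 0.1241]
eef_rot: [0.0, 0.984, 0.18, 0.001]
ft_force: [-0.2, -0.6, -0.2]
grip_width: 0.0501
```

```bash
python3 -c "
from g import *
go(.5795,.307,.0455,20.8)
a=snap('side','pics/side1.png');b=snap('top','pics/top1.png')
f=lambda c,p:cv2.resize(cv2.cvtColor(c['img'],4)[p[1]:p[1]+110,p[0]:p[0]+120],None,fx=3.3,fy=3.3,interpolation=3)
cv2.imwrite('pics/c4.png',np.hstack([f(a,(200,100)),f(b,(140,120))]))"
```

```text
t 1.35 pos [0.5821 0.3068 0.1241] ang 20.75 toolz [ 2.e-03  1.e-04 -1.e+00] F [-0.23 -0.61 -0.17] w 0.0501
move mm [-2.5 -1.2 78.6] turn -0.0008
```

View pics/c4.png

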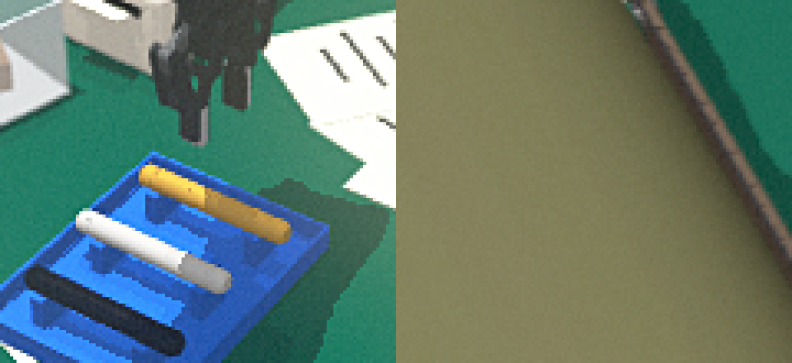

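The fingers hang straight above the brass shaft's middle (side view), with the top view blocked by the arm. I descend and grip.

Call:
{"name": "step_arm", "arguments": {"steps": [[0, 0, 25, 0, 50], [0, 0, 50, 0, 50], [0, 0, 65, 0, 50], [0, 0, 74, 0, 50], [0, 0, 74, 0, 50]]}}

```text
time_s: 1.87
tool_pos: [0.5777, 0.309, 0.0505]
eef_rot: [0.0, 0.983, 0.184, -0.001]
ft_force: [-0.4, -0.5, 0.5]
grip_width: 0.0496
```

```bash
python3 -c "
from g import *
go(.5795,.307,.0455,20.8)
a=snap('side','pics/side2.png')
f=lambda c,p:cv2.resize(cv2.cvtColor(c['img'],4)[p[1]:p[1]+110,p[0]:p[0]+120],None,fx=5,fy=5,interpolation=3)
cv2.imwrite('pics/c5.png',f(a,(200,110)))"
```

```text
t 1.87 pos [0.5777 0.309  0.0505] ang 21.2 toolz [-0.0022 -0.0012 -1.    ] F [-0.39 -0.48  0.51] w 0.0496
move mm [1.  2.5 5. ] turn 0.007
```

View pics/c5.png

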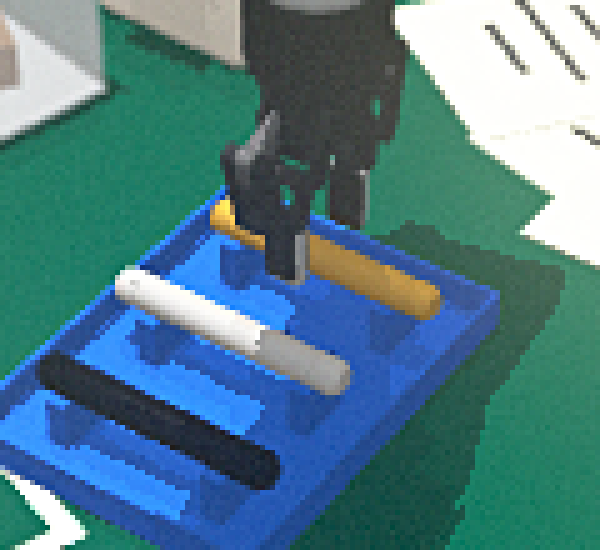

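The fingers straddle the shaft near its middle and are clear of the saddles. Lowering the last 5 mm and closing.

Call:
{"name": "step_arm", "arguments": {"steps": [[1, 1.5, 4.5, 0, 50], [1, 1.5, 4.5, 0, 20], [1, 1.5, 4.5, 0, 10], [1, 1.5, 4.5, 0, 10], [1, 1.5, 4.5, 0, 10]], "newtons": 60}}

```text
time_s: 2.33
tool_pos: [0.5783, 0.3072, 0.0479]
eef_rot: [0.0, 0.983, 0.184, -0.002]
ft_force: [-8.1, -3.4, 9.3]
grip_width: 0.0172
```

Call:
{"name": "step_arm", "arguments": {"steps": [[0, 0, 0, 0, 10], [0, 0, 0, 0, 10], [0, 0, -5, 0, 10], [0, 0, -12, 0, 10], [0, 0, -20, 0, 10]]}}

```text
time_s: 2.75
tool_pos: [0.5803, 0.3078, 0.067]
eef_rot: [0.0, 0.983, 0.183, -0.0]
ft_force: [-0.0, 1.1, -3.1]
grip_width: 0.0171
```

```bash
python3 -c "
from g import *
go(.5436,-.0414,.11,12)
a=snap('side','pics/side3.png')
f=lambda c,p:cv2.resize(cv2.cvtColor(c['img'],4)[p[1]:p[1]+110,p[0]:p[0]+120],None,fx=5,fy=5,interpolation=3)
cv2.imwrite('pics/c6.png',f(a,(200,110)))"
```

```text
t 2.75 pos [0.5803 0.3078 0.067 ] ang 21.14 toolz [-4.e-04 -3.e-04 -1.e+00] F [-0.04  1.09 -3.07] w 0.0171
move mm [-160.1  312.5  -42.9] turn 0.1595
```

View pics/c6.png

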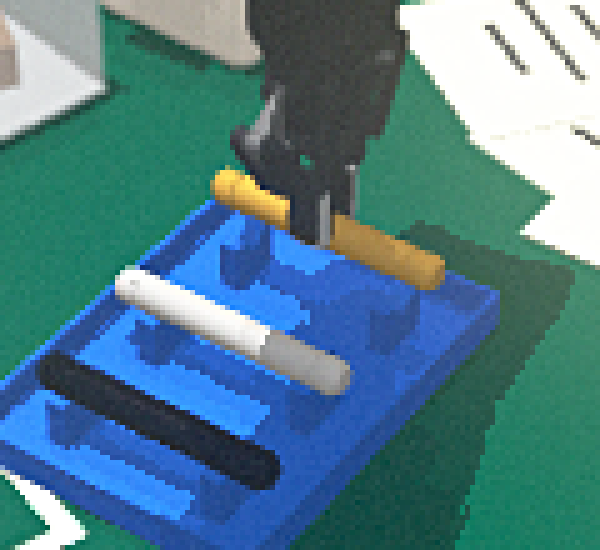

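The shaft is in the grip near its middle and off the saddles. Now I measure how it sits in the grip by intersecting rays with the jaw mid-plane.

```bash
cat > ing.py <<'E'
from g import *
def ing(fn,roi=None):
    c=pickle.load(open(fn,'rb'));hsv=cv2.cvtColor(c['img'],cv2.COLOR_RGB2HSV)
    m=cv2.inRange(hsv,(12,110,60),(32,255,255))
    x0,y0,x1,y1=roi; mm=np.zeros_like(m); mm[y0:y1,x0:x1]=m[y0:y1,x0:x1]
    pts=cv2.findNonZero(mm); b=cv2.boxPoints(cv2.minAreaRect(pts))
    e=[np.linalg.norm(b[1]-b[0]),np.linalg.norm(b[2]-b[1])]
    p=((b[0]+b[1])/2,(b[2]+b[3])/2) if e[0]<e[1] else ((b[1]+b[2])/2,(b[3]+b[0])/2)
    s=sense();q=s['eef_rot'];R=Ro.from_quat([q[1],q[2],q[3],q[0]]).as_matrix()
    o,d=ray(c,p); n=R[:,0]; t=((s['tool_pos']-o)@n)/(d@n); P=o+d*t[:,None]
    print('px',np.round(p,1).tolist(),'rect',round(min(e),1)); print('world',P.round(4).tolist(),'len',np.linalg.norm(P[0]-P[1]).round(4))
    print('tool frame mm',((P-s['tool_pos'])@R*1e3).round(1).tolist())
E
python3 -c "
from ing import *
ing('pics/side3.pkl',(230,130,300,180))"
```

```text
px [[242.60000610351562, 145.60000610351562], [287.8999938964844, 165.1999969482422]] rect 7.1
world [[0.5558, 0.3748, 0.0556], [0.6077, 0.2406, 0.0534]] len 0.1439
tool frame mm [[0.0, -71.2, 13.7], [0.0, 72.7, 15.8]]
```

Call:
{"name": "step_arm", "arguments": {"steps": [[0, 0, -10, 0, 10], [0, 0, -25, 0, 10], [0, 0, -40, 0, 10], [-10, 20, -45, 0.03, 10], [-26, 50, -45, 0.06, 10]]}}

```text
time_s: 3.22
tool_pos: [0.5764, 0.2548, 0.1146]
eef_rot: [-0.001, 0.988, 0.155, 0.003]
ft_force: [1.2, -0.5, -3.7]
grip_width: 0.0175
```

```bash
python3 -c "
from g import *
go(.5436,-.0414,.112,12)"
```

```text
t 3.22 pos [0.5764 0.2548 0.1146] ang 17.84 toolz [ 0.0052  0.0035 -1.    ] F [ 1.2  -0.48 -3.68] w 0.0175
move mm [-122.   271.9    1.4] turn 0.1019
```

Call:
{"name": "step_arm", "arguments": {"steps": [[-13, 30, 0, 0.03, 10], [-27, 60, 0, 0.06, 10], [-40, 90, 0, 0.1, 10], [-54, 120, 0, 0.1, 10], [-67, 150, 0, 0.1, 10]]}}

```text
time_s: 3.63
tool_pos: [0.5558, 0.0872, 0.1125]
eef_rot: [0.0, 0.995, 0.104, 0.0]
ft_force: [0.0, -0.7, -3.8]
grip_width: 0.0171
```

```bash
python3 -c "
from g import *
go(.5436,-.0414,.095,12)"
```

```text
t 3.63 pos [0.5558 0.0872 0.1125] ang 11.98 toolz [ 7.e-04 -0.e+00 -1.e+00] F [ 0.04 -0.68 -3.76] w 0.0171
move mm [-38.6 123.2  17.5] turn -0.0003
```

Call:
{"name": "step_arm", "arguments": {"steps": [[-10, 30, 0, 0, 10], [-20, 60, 5, 0, 10], [-30, 90, 10, 0, 10], [-37, 115, 15, 0, 10], [-38.5, 123, 17, 0, 10]]}}

```text
time_s: 4.05
tool_pos: [0.5431, -0.0433, 0.0949]
eef_rot: [0.001, 0.995, 0.103, -0.0]
ft_force: [-0.0, 0.0, -4.3]
grip_width: 0.0174
```

Call:
{"name": "step_arm", "arguments": {"steps": [[0, 0, 0, 0, 10], [0, 0, 0, 0, 10], [0, 0, 0, 0, 10], [0, 0, 0, 0, 10], [0, 0, 0, 0, 10]]}}

```text
time_s: 4.47
tool_pos: [0.5442, -0.0386, 0.0951]
eef_rot: [-0.0, 0.994, 0.105, 0.0]
ft_force: [0.5, -0.8, -4.0]
grip_width: 0.0173
```

```bash
python3 -c "
from ing import *
go(.5436,-.0414,.071,12)
a=snap('side','pics/side4.png');b=snap('top','pics/top4.png')
ing('pics/side4.pkl',(290,170,400,262))
f=lambda c,p:cv2.resize(cv2.cvtColor(c['img'],4)[p[1]:p[1]+150,p[0]:p[0]+150],None,fx=4,fy=4,interpolation=3)
cv2.imwrite('pics/c7.png',f(a,(290,170)))"
```

```text
t 4.47 pos [ 0.5442 -0.0386  0.0951] ang 12.07 toolz [ 4.e-04  2.e-04 -1.e+00] F [ 0.51 -0.77 -3.98] w 0.0173
move mm [-1.1  2.6 24.1] turn 0.0012
px [[315.8999938964844, 232.1999969482422], [395.79998779296875, 238.6999969482422]] rect 33.4
world [[0.5293, 0.0303, 0.036], [0.5681, -0.1516, 0.1569]] len 0.2219
tool frame mm [[-0.0, -70.8, 59.0], [0.0, 115.3, -62.0]]
```

View pics/c7.png

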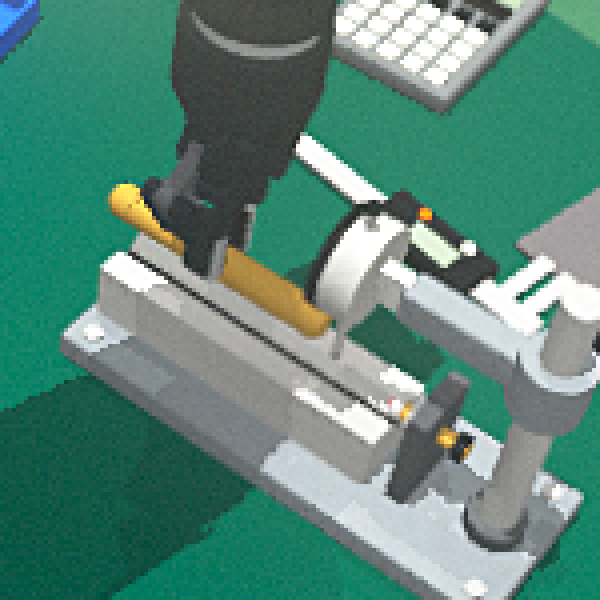

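```bash
python3 -c "
from ing import *
ing('pics/side4.pkl',(312,210,376,258))
c=pickle.load(open('pics/side4.pkl','rb'))
S=lambda p:np.array(p)/4+[290,170]-.4
P=onz(c,S([[135,255],[385,415],[130,252],[205,298]]),.046);print(P.round(4).tolist())
P=P[:2,:2]; s=sense();u=(P[1]-P[0])/np.linalg.norm(P[1]-P[0]);print('ang',np.degrees(np.arctan2(u[1],u[0])));n=np.array([-u[1],u[0]])
for z,q in ((.06,[[405,408],[392,402]]),):
  W=onz(c,S(q),z)[:,:2]; a=np.radians(-78);print('bolt/pin rig x',((W-[.5535,-.0925])@[np.cos(a),np.sin(a)]).round(4))
print('tcp offset left of groove mm',1e3*(s['tool_pos'][:2]-P[0])@n, 'along from -108:',1e3*(s['tool_pos'][:2]-P[0])@u)"
```

```text
px [[317.79998779296875, 217.8000030517578], [371.29998779296875, 251.10000610351562]] rect 8.9
world [[0.5293, 0.03, 0.084], [0.5591, -0.1095, 0.0843]] len 0.1426
tool frame mm [[-0.0, -70.4, 11.0], [-0.0, 72.2, 10.6]]
[[0.5343, 0.0113, 0.046], [0.569, -0.1527, 0.046], [0.5335, 0.0147, 0.046], [0.5453, -0.0358, 0.046]]
ang -78.04386605010656
bolt/pin rig x [0.0713 0.064 ]
tcp offset left of groove mm -0.8823215048841657 along from -108: 51.12911866873899
```

Shaft is level in the grip, axis 11 mm ahead of the TCP, leading end about 10 mm before the tip, laterally within 1 mm of the groove. Lowering.

Call:
{"name": "step_arm", "arguments": {"steps": [[0.5, 0, 6, 0, 10], [0.5, 0, 12, 0, 10], [0.5, 0, 17, 0, 10], [0.5, 0, 20, 0, 10], [0.5, 0, 21.5, 0, 10]]}}

```text
time_s: 4.98
tool_pos: [0.5434, -0.0395, 0.0725]
eef_rot: [-0.0, 0.995, 0.104, -0.001]
ft_force: [-5.2, 0.9, 8.3]
grip_width: 0.0172
```

Call:
{"name": "step_arm", "arguments": {"steps": [[0, 0, 0.4, 0, 10], [0, 0, 0.8, 0, 10], [0, 0, 1.2, 0, 10], [0, 0, 1.6, 0, 10], [0, 0, 2, 0, 10]]}}

```text
time_s: 5.4
tool_pos: [0.5434, -0.0396, 0.0724]
eef_rot: [-0.0, 0.995, 0.104, -0.001]
ft_force: [-9.6, 0.4, 14.0]
grip_width: 0.0173
```

Call:
{"name": "step_arm", "arguments": {"steps": [[-0.5, 0, 0, 0, 10], [-1, 0, 0, 0, 10], [-1.5, 0, 0, 0, 10], [-2, 0, 0, 0, 10], [-2, 0, 0, 0, 10]]}}

```text
time_s: 5.82
tool_pos: [0.543, -0.0398, 0.0721]
eef_rot: [-0.0, 0.995, 0.104, 0.001]
ft_force: [-4.2, 1.3, 6.5]
grip_width: 0.017
```

Call:
{"name": "step_arm", "arguments": {"steps": [[-0.5, 0, 0, 0, 10], [-1, 0, 0, 0, 10], [-1.5, 0, 0, 0, 10], [-1.5, 0, 0, 0, 10], [-1.5, 0, 0, 0, 10]]}}

```text
time_s: 6.23
tool_pos: [0.5428, -0.0399, 0.0721]
eef_rot: [-0.0, 0.995, 0.104, 0.002]
ft_force: [3.1, 4.2, 4.5]
grip_width: 0.0174
```

Call:
{"name": "step_arm", "arguments": {"steps": [[0.7, 0, 0, 0, 10], [0.7, 0, -1, 0, 18], [0.7, 0, -1, 0, 25], [0.7, 0, -1, 0, 34], [0.7, 0, -1, 0, 40]]}}

```text
time_s: 6.65
tool_pos: [0.5405, -0.0406, 0.0717]
eef_rot: [0.0, 0.995, 0.104, -0.001]
ft_force: [0.4, 0.1, 0.8]
grip_width: 0.0399
```

Call:
{"name": "step_arm", "arguments": {"steps": [[0, 0, 0, 0, 40], [0, 0, -10, 0, 40], [0, 0, -25, 0, 40], [0, -20, -40, 0, 40], [0, -50, -40, 0, 40]]}}

```text
time_s: 7.07
tool_pos: [0.5337, 0.0074, 0.1158]
eef_rot: [0.001, 0.995, 0.102, 0.002]
ft_force: [0.9, 0.9, -0.3]
grip_width: 0.0399
```

```bash
python3 -c "
from ing import *
go(.5266,.0365,.0715,12)
a=snap('side','pics/side5.png');b=snap('top','pics/top5.png')
f=lambda c,p:cv2.resize(cv2.cvtColor(c['img'],4)[p[1]:p[1]+140,p[0]:p[0]+130],None,fx=3,fy=3,interpolation=3)
cv2.imwrite('pics/c8.png',np.hstack([f(a,(300,190)),f(b,(320,120))]))"
```

```text
t 7.07 pos [0.5337 0.0074 0.1158] ang 11.76 toolz [ 0.005 -0.001 -1.   ] F [ 0.93  0.9  -0.3 ] w 0.0399
move mm [ -1.2 -30.   44.2] turn -0.0041
```

View pics/c8.png

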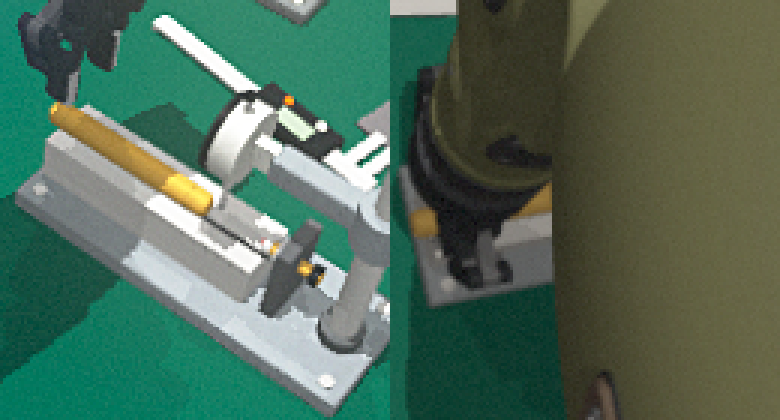

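The shaft lies in the groove, leading end just before the gauge tip. Next is measuring its ends.

```bash
python3 -c "
from ing import *
c=pickle.load(open('pics/side5.pkl','rb'));m=cv2.inRange(cv2.cvtColor(c['img'],cv2.COLOR_RGB2HSV),(12,110,60),(32,255,255))
mm=np.zeros_like(m);mm[215:265,305:373]=m[215:265,305:373]
b=cv2.boxPoints(cv2.minAreaRect(cv2.findNonZero(mm)));e=[np.linalg.norm(b[1]-b[0]),np.linalg.norm(b[2]-b[1])]
p=((b[0]+b[1])/2,(b[2]+b[3])/2) if e[0]<e[1] else ((b[1]+b[2])/2,(b[3]+b[0])/2)
P=onz(c,p,.06);print(np.round(p,1).tolist(),P.round(4).tolist(),np.linalg.norm(P[1]-P[0]))
go(.5245,.0475,.0715,12)"
```

```text
[[316.70001220703125, 225.39999389648438], [369.5, 258.79998779296875]] [[0.5285, 0.0295, 0.06], [0.5586, -0.1103, 0.06]] 0.14303155704395557
t 7.17 pos [0.531  0.0112 0.1137] ang 12.13 toolz [ 0.0011  0.0012 -1.    ] F [-0.29 -0.68 -0.49] w 0.0398
move mm [  1.2 -36.8  42.3] turn 0.0023
```

Call:
{"name": "step_arm", "arguments": {"steps": [[0, -20, 0, 0, 20], [0, -40, 0, 0, 5], [0, -42, 15, 0, 0], [0, -42, 30, 0, 0], [0, -42, 40, 0, 0]], "newtons": 60}}

```text
time_s: 7.58
tool_pos: [0.522, 0.0498, 0.0716]
eef_rot: [0.0, 0.995, 0.105, -0.0]
ft_force: [-0.4, 0.6, -0.3]
grip_width: -0.0
```

Call:
{"name": "step_arm", "arguments": {"steps": [[0, 0, 0, 0, 0], [0, 0, 0, 0, 0], [0, 0, 0, 0, 0], [0, 0, 0, 0, 0], [0, 0, 0, 0, 0]]}}

```text
time_s: 8.0
tool_pos: [0.5232, 0.0497, 0.0731]
eef_rot: [0.0, 0.995, 0.104, 0.001]
ft_force: [0.3, -0.1, 0.2]
grip_width: 0.0003
```

```bash
python3 -c "
from ing import *
go(.5245,.0475,.071,12)"
```

```text
t 8.0 pos [0.5232 0.0497 0.0731] ang 11.95 toolz [ 1.3e-03  1.0e-04 -1.0e+00] F [ 0.27 -0.11  0.18] w 0.0003
move mm [0.9 2.4 2.1] turn -0.0008
```

Call:
{"name": "step_arm", "arguments": {"steps": [[0.9, 3, 1.7, 0, 0], [0.9, 5, 1.7, 0, 0], [0.9, 7, 1.7, 0, 0], [0.9, 9, 1.7, 0, 0], [0.9, 11, 1.7, 0, 0]]}}

```text
time_s: 8.42
tool_pos: [0.5257, 0.039, 0.0706]
eef_rot: [0.0, 0.995, 0.104, 0.0]
ft_force: [-0.2, 0.4, 0.4]
grip_width: 0.0
```

Call:
{"name": "step_arm", "arguments": {"steps": [[0, 2, 0, 0, 0], [0, 4, 0, 0, 0], [0, 6, 0, 0, 0], [0, 8, 0, 0, 0], [0, 10, 0, 0, 0]]}}

```text
time_s: 8.83
tool_pos: [0.5276, 0.0296, 0.0706]
eef_rot: [-0.0, 0.995, 0.104, -0.0]
ft_force: [-0.7, 3.3, 0.8]
grip_width: 0.0001
```

Call:
{"name": "step_arm", "arguments": {"steps": [[0, 2, 0, 0, 0], [0, 4, 0, 0, 0], [0, 6, 0, 0, 0], [0, 8, 0, 0, 0], [0, 10, 0, 0, 0]]}}

```text
time_s: 9.25
tool_pos: [0.5297, 0.0203, 0.0706]
eef_rot: [-0.001, 0.995, 0.105, -0.0]
ft_force: [-0.7, 4.8, 0.8]
grip_width: -0.0001
```

```bash
cat > e.py <<'E'
from ing import *
def ends(fn,hi=(305,215,400,285)):
    c=snap('side',fn);m=cv2.inRange(cv2.cvtColor(c['img'],cv2.COLOR_RGB2HSV),(12,110,60),(32,255,255))
    x0,y0,x1,y1=hi;mm=np.zeros_like(m);mm[y0:y1,x0:x1]=m[y0:y1,x0:x1]
    a=np.radians(-78);u=np.array([np.cos(a),np.sin(a)]);v=np.array([-u[1],u[0]])
    for k in cv2.findContours(mm,cv2.RETR_EXTERNAL,cv2.CHAIN_APPROX_NONE)[0]:
        if cv2.contourArea(k)<4: continue
        W=onz(c,k.reshape(-1,2),.06)[:,:2]-[.5535,-.0925]; r=W@u*1e3; w=W@v*1e3
        print('blob area',cv2.contourArea(k),'rig x',r.min().round(1),r.max().round(1),'rig y',w.min().round(1),w.max().round(1))
E
python3 -c "
from e import *
ends('pics/side6.png'); go(.543,-.0398,.0706,12)
c=pickle.load(open('pics/side6.pkl','rb')); h=cv2.cvtColor(c['img'],cv2.COLOR_RGB2HSV)
m=cv2.inRange(h,(0,120,90),(9,255,255))|cv2.inRange(h,(172,120,90),(180,255,255))
y,x=np.nonzero(m[215:300,340:420]);print('red px',list(zip(x+340,y+215))[:12])"
```

```text
blob area 455.0 rig x -107.6 35.2 rig y -10.9 13.3
t 9.3 pos [0.5298 0.0197 0.0706] ang 11.98 toolz [-2.e-04  7.e-04 -1.e+00] F [-0.93  2.8   0.62] w -0.0001
move mm [ 0.6 61.  -0. ] turn -0.0003
red px [(np.int64(394), np.int64(223))]
```

Call:
{"name": "step_arm", "arguments": {"steps": [[0, 2, 0, 0, 0], [0, 4, 0, 0, 0], [0, 6, 0, 0, 0], [0, 8, 0, 0, 0], [0, 9, 0, 0, 0]]}}

```text
time_s: 9.72
tool_pos: [0.5316, 0.0111, 0.0706]
eef_rot: [-0.0, 0.995, 0.104, -0.0]
ft_force: [-0.9, 5.5, 1.5]
grip_width: -0.0002
```

Call:
{"name": "step_arm", "arguments": {"steps": [[0, 0.5, 0, 0, 0], [0, 1, 0, 0, 0], [0, 1.5, 0, 0, 0], [0, 2, 0, 0, 0], [0, 2.5, 0, 0, 0]]}}

```text
time_s: 10.13
tool_pos: [0.5321, 0.0088, 0.0706]
eef_rot: [-0.0, 0.995, 0.104, -0.0]
ft_force: [-1.7, 5.6, 0.4]
grip_width: 0.0001
```

Call:
{"name": "step_arm", "arguments": {"steps": [[0, 0.5, 0, 0, 0], [0, 1, 0, 0, 0], [0, 1.5, 0, 0, 0], [0, 2, 0, 0, 0], [0, 2.5, 0, 0, 0]]}}

```text
time_s: 10.55
tool_pos: [0.5326, 0.0063, 0.0706]
eef_rot: [-0.0, 0.995, 0.104, -0.0]
ft_force: [-1.4, 5.6, 1.2]
grip_width: -0.0004
```

```bash
python3 -c "
from e import *
ends('pics/side7.png'); go(.543,-.0398,.0706,12)
c=pickle.load(open('pics/side7.pkl','rb'))
cv2.imwrite('pics/c9.png',cv2.resize(cv2.cvtColor(c['img'],4)[225:305,345:425],None,fx=7,fy=7,interpolation=3))"
```

```text
blob area 461.0 rig x -93.8 50.4 rig y -10.6 12.7
t 10.6 pos [0.5326 0.0062 0.0706] ang 11.98 toolz [-1.e-04  5.e-04 -1.e+00] F [-1.51  4.4   1.32] w -0.0001
move mm [ 0.6 47.1 -0. ] turn -0.0003
```

View pics/c9.png

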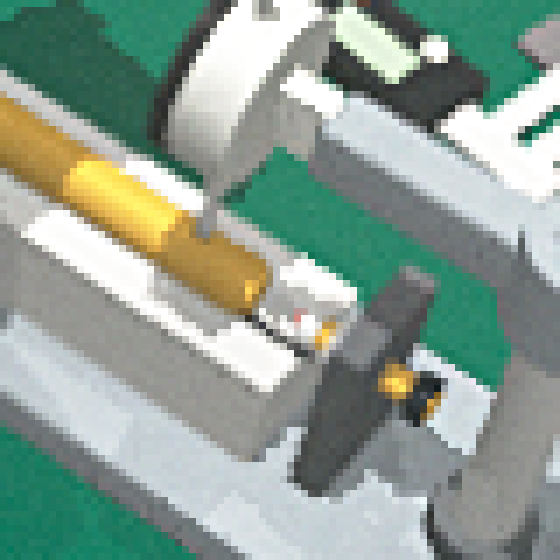

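The shaft is past the gauge tip (ball resting on it at c9 (205,235)). The red pin at (298,316) is about 13 mm ahead of the shaft end (260,292).

Call:
{"name": "step_arm", "arguments": {"steps": [[0, 1, 0, 0, 0], [0, 2, 0, 0, 0], [0, 3, 0, 0, 0], [0, 4, 0, 0, 0], [0, 5, 0, 0, 0]]}}

```text
time_s: 11.02
tool_pos: [0.5336, 0.0014, 0.0706]
eef_rot: [-0.0, 0.995, 0.104, -0.0]
ft_force: [-0.8, 4.6, 0.5]
grip_width: 0.0002
```

Call:
{"name": "step_arm", "arguments": {"steps": [[0, 0.6, 0, 0, 0], [0, 1.2, 0, 0, 0], [0, 1.8, 0, 0, 0], [0, 2.4, 0, 0, 0], [0, 3, 0, 0, 0]]}}

```text
time_s: 11.43
tool_pos: [0.5343, -0.0016, 0.0706]
eef_rot: [-0.0, 0.995, 0.104, -0.0]
ft_force: [-1.1, 4.4, 1.1]
grip_width: 0.0001
```

Call:
{"name": "step_arm", "arguments": {"steps": [[0, 0.4, 0, 0, 0], [0, 0.8, 0, 0, 0], [0, 1.2, 0, 0, 0], [0, 1.6, 0, 0, 0], [0, 2, 0, 0, 0]]}}

```text
time_s: 11.85
tool_pos: [0.5347, -0.0035, 0.0706]
eef_rot: [-0.0, 0.995, 0.104, -0.0]
ft_force: [-0.8, 5.1, 1.1]
grip_width: 0.0003
```

Call:
{"name": "step_arm", "arguments": {"steps": [[0, 0.3, 0, 0, 0], [0, 0.6, 0, 0, 0], [0, 0.9, 0, 0, 0], [0, 1.2, 0, 0, 0], [0, 1.5, 0, 0, 0]]}}

```text
time_s: 12.27
tool_pos: [0.535, -0.005, 0.0706]
eef_rot: [-0.0, 0.995, 0.104, -0.0]
ft_force: [-1.1, 4.8, 1.5]
grip_width: -0.0002
```

Call:
{"name": "step_arm", "arguments": {"steps": [[0, 0.2, 0, 0, 0], [0, 0.4, 0, 0, 0], [0, 0.6, 0, 0, 0], [0, 0.8, 0, 0, 0], [0, 1, 0, 0, 0]]}}

```text
time_s: 12.68
tool_pos: [0.5352, -0.006, 0.0706]
eef_rot: [-0.0, 0.995, 0.104, -0.0]
ft_force: [-0.2, 5.2, 0.3]
grip_width: 0.0001
```

```bash
python3 -c "
from e import *
ends('pics/side8.png'); go(.543,-.0398,.0706,12)"
```

```text
blob area 466.5 rig x -80.1 61.5 rig y -10.4 13.4
t 12.73 pos [ 0.5352 -0.006   0.0706] ang 11.98 toolz [-1.e-04  5.e-04 -1.e+00] F [-1.47  5.67  1.53] w -0.0001
move mm [ 0.6 34.7 -0. ] turn -0.0003
```

Call:
{"name": "step_arm", "arguments": {"steps": [[0, 0.2, 0, 0, 0], [0, 0.4, 0, 0, 0], [0, 0.6, 0, 0, 0], [0, 0.8, 0, 0, 0], [0, 1, 0, 0, 0]]}}

```text
time_s: 13.15
tool_pos: [0.5354, -0.007, 0.0706]
eef_rot: [-0.0, 0.995, 0.104, -0.0]
ft_force: [-0.7, 4.7, 1.9]
grip_width: -0.0001
```

Call:
{"name": "step_arm", "arguments": {"steps": [[0, 0.2, 0, 0, 0], [0, 0.4, 0, 0, 0], [0, 0.6, 0, 0, 0], [0, 0.8, 0, 0, 0], [0, 1, 0, 0, 0]]}}

```text
time_s: 13.57
tool_pos: [0.5356, -0.0077, 0.0706]
eef_rot: [-0.0, 0.995, 0.104, -0.0]
ft_force: [-1.8, 5.4, 1.5]
grip_width: -0.0001
```

Call:
{"name": "step_arm", "arguments": {"steps": [[0, 0.2, 0, 0, 0], [0, 0.4, 0, 0, 0], [0, 0.6, 0, 0, 0], [0, 0.8, 0, 0, 0], [0, 1, 0, 0, 0]]}}

```text
time_s: 13.98
tool_pos: [0.5358, -0.0086, 0.0706]
eef_rot: [-0.001, 0.995, 0.104, -0.0]
ft_force: [-1.5, 5.2, 2.4]
grip_width: 0.0001
```

Call:
{"name": "step_arm", "arguments": {"steps": [[0, 0.2, 0, 0, 0], [0, 0.4, 0, 0, 0], [0, 0.6, 0, 0, 0], [0, 0.8, 0, 0, 0], [0, 1, 0, 0, 0]]}}

```text
time_s: 14.4
tool_pos: [0.5359, -0.0093, 0.0706]
eef_rot: [-0.001, 0.995, 0.105, -0.0]
ft_force: [-1.9, 6.8, 1.5]
grip_width: 0.0002
```

Call:
{"name": "step_arm", "arguments": {"steps": [[0, 0.1, 0, 0, 0], [0, 0.2, 0, 0, 0], [0, 0.3, 0, 0, 0], [0, 0.4, 0, 0, 0], [0, 0.5, 0, 0, 0]]}}

```text
time_s: 14.82
tool_pos: [0.5359, -0.0093, 0.0706]
eef_rot: [-0.001, 0.995, 0.105, -0.0]
ft_force: [-2.1, 8.6, 2.9]
grip_width: 0.0001
```

Motion has stopped and the force is climbing, so this is the stop. Pressing to about 10 N and holding.

Call:
{"name": "step_arm", "arguments": {"steps": [[0, 0.2, 0, 0, 0], [0, 0.3, 0, 0, 0], [0, 0.3, 0, 0, 0], [0, 0.3, 0, 0, 0], [0, 0.3, 0, 0, 0]]}}

```text
time_s: 15.23
tool_pos: [0.5359, -0.0094, 0.0706]
eef_rot: [-0.002, 0.994, 0.105, -0.0]
ft_force: [-2.9, 9.4, 3.0]
grip_width: 0.0
```

Call:
{"name": "step_arm", "arguments": {"steps": [[0, 0, 0, 0, 0], [0, 0, 0, 0, 0], [0, 0, 0, 0, 0], [0, 0, 0, 0, 0], [0, 0, 0, 0, 0]]}}

```text
time_s: 15.65
tool_pos: [0.5359, -0.0094, 0.0706]
eef_rot: [-0.002, 0.994, 0.105, -0.0]
ft_force: [-2.0, 9.8, 2.6]
grip_width: -0.0003
```

Call:
{"name": "step_arm", "arguments": {"steps": [[0, -0.5, 0, 0, 0], [0, -1, 0, 0, 0], [0, -2, 0, 0, 0], [0, -4, 0, 0, 0], [0, -8, 0, 0, 0]]}}

```text
time_s: 16.07
tool_pos: [0.5349, -0.004, 0.0706]
eef_rot: [0.001, 0.995, 0.104, 0.0]
ft_force: [-0.0, 0.0, -0.4]
grip_width: 0.0
```

Call:
{"name": "step_arm", "arguments": {"steps": [[0, -10, 0, 0, 0], [0, -30, 0, 0, 0], [0, -50, -10, 0, 0], [0, -60, -40, 0, 0], [0, -60, -60, 0, 0]]}}

```text
time_s: 16.48
tool_pos: [0.5212, 0.0577, 0.1315]
eef_rot: [-0.0, 0.994, 0.105, -0.0]
ft_force: [1.1, -0.5, 0.0]
grip_width: 0.0
```

```bash
python3 -c "
from e import *
ends('pics/side9.png'); go(.543,-.0398,.0706,12)
c=pickle.load(open('pics/side9.pkl','rb'))
f=lambda c,x,y,w,h,k:cv2.resize(cv2.cvtColor(c['img'],4)[y:y+h,x:x+w],None,fx=k,fy=k,interpolation=3)
a=f(c,345,225,80,80,5); b=f(c,190,140,240,240,400/240)
cv2.imwrite('pics/c10.png',np.hstack([a,b[:400,:400]]))"
```

```text
blob area 460.5 rig x -76.7 64.2 rig y -10.4 12.9
t 16.53 pos [0.5242 0.0572 0.1356] ang 12.08 toolz [ 5.5e-03  1.0e-04 -1.0e+00] F [ 1.07 -0.03  3.46] w 0.0001
move mm [-2.3 98.7 65.1] turn 0.0015
```

View pics/c10.png

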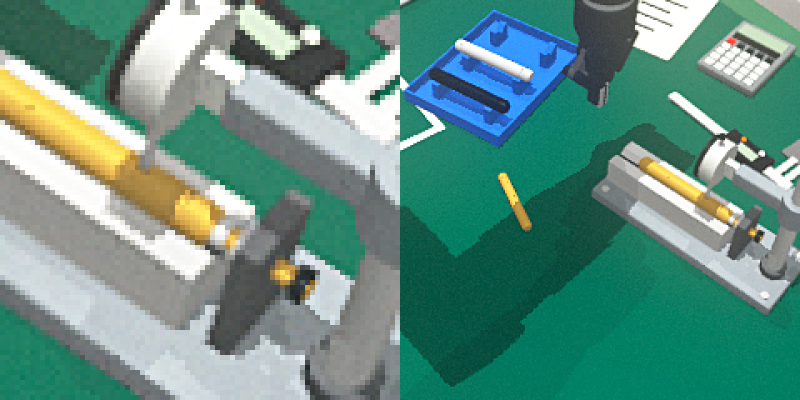

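The shaft end touches the bolt face (left crop, around (218,235)) with the red pin hidden. The gauge, the other shafts and the caliper are in place, and the gripper is clear. I let the arm settle and hand in.

Call:
{"name": "step_arm", "arguments": {"steps": [[0, 0, 0, 0, 0], [0, 0, 0, 0, 0], [0, 0, 0, 0, 0], [0, 0, 0, 0, 0], [0, 0, 0, 0, 0]]}}

```text
time_s: 16.95
tool_pos: [0.5214, 0.0553, 0.1295]
eef_rot: [0.0, 0.995, 0.104, -0.001]
ft_force: [-0.8, 0.6, -0.2]
grip_width: -0.0001
```

```bash
python3 -c "
from e import *
ends('pics/side10.png'); print(sense()['ft_force'].round(2)); print(close_job())"
```

```text
blob area 460.5 rig x -76.7 64.2 rig y -10.2 12.9
[-0.75  0.13 -0.22]
the job is handed in; nothing more can be done
None
```

The brass shaft is lying in the V-groove against the end stop, and I handed the job in at about 17 s. I took it from the tray, laid it in the groove with its leading end before the gauge tip, and let go. I then slid it home by pushing its rear end with the closed fingers.

- **Press:** the last push read about 9 to 10 N at the tool and held for roughly 0.7 s. The highest force I read along the push was about 10 N. Forces were only read at the end of each move, so brief peaks in between were not seen.
- **Final position:** the last two pictures put the shaft in the same place, so it did not move after I let go. Its end meets the bolt face and the red pin is no longer visible.
- **Surroundings:** the gauge, the two other shafts and the caliper look unmoved, and the gripper is clear with about zero force on it.
- **Small disagreements:**
  - The gripper read about 17 mm on the 20 mm shaft, which I put down to soft pads.
  - Lowering it, I first met one side of the groove at up to 14 N vertical. I shifted about 3 mm sideways and it settled.
  - The push along the groove read about 5 N at the tool, a little above the 4 N expected.

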